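# Carry the freshly lacquered scroll rod across in its handled tray

### The job

A freshly lacquered, still wet scroll rod hangs by the small ball-bearing wheels of its spindle in the slotted sides of a handled drip tray and runs freely along it: do not touch the rod, and never let it run into an end of the tray. Lift the tray by its handle, tilt it slightly to coax the rod under the handle and keep it there for at least five seconds in the air; carry the tray over to the thin cutting mat and set it down gently, centred on the mat and lined up with it, with the rod still resting under the handle, then let go. Leave everything else on the bench where it is.

Things in the scene. Friction and masses are not known exactly. Their poses are not given: they have to be found in the camera images.
- tray: Open wooden drip tray with a bow handle across its middle, loose on the bench, 254 (x, over the handle's uprights) by 300 (y) mm, nominally 0.55 kg without the rod. Origin: centre of its underside; z up, y its long way (the way the rod runs), x across. Floor 6 mm thick, end boards 6 mm thick and 55 mm high at the two y ends, sides as high, each with a long slot for the rod's wheels.
- tray_grip (a point): Centre of the tray's handle, 111 mm straight above the tray's origin. The handle is a wooden bar along the tray's x, 254 mm long, 18 mm wide (y), 30 mm tall (96 to 126 mm above the underside), on a flat upright (6 by 32 mm) at the middle of each side. Grasp from above, fingers closing along the tray's y over the 18 mm.
- tray_end (a point): Middle of the inner face of the end board at the tray's +y end, 144 mm from the tray's centre, 37 mm above its underside; the other end is alike.
- rod (a joint): Place of the rod along the tray's y in m: 0 right under the handle, + towards the tray's +y end. It meets the end boards at -0.124 and +0.124 and starts at 0.04 to 0.08. It runs downhill almost without friction: 9.8 m/s2 for each radian of tilt of the tray, and any acceleration of the tray along its y throws it back as much. On a still tray it stays put below about 0.003 rad.
- rod_mid (a point): Middle of the scroll rod's axis, 37 mm above the tray's underside. The rod lies across the tray, along its x: dark lacquered wood, a 130 mm dowel 26 mm thick with a 26 mm long turned knob of 40 mm diameter at each end; a thin steel spindle (6 mm) sticks out at both ends into the side slots. Nominal mass 0.22 kg.
- mat: Thin flat cutting mat fixed on the bench, 300 mm (x) by 360 mm (y), 3 mm thick. Origin: centre of its underside; z up. The tray goes in its middle with its long way along the mat's long way, either way round.
- weight: Bystander: cast-iron weight with a finger slot across its top, 120 by 60 by 52 mm, between tray and mat. Origin: centre of its underside. Leave alone.
- paste_jar: Bystander: closed paste jar, 64 mm in diameter, 75 mm tall, between tray and mat. Origin: centre of its underside. Leave alone.
- tape: Bystander: roll of tape lying flat, 96 mm in diameter, 25 mm tall, between tray and mat. Origin: centre of its underside. Leave alone.
- paste_brush: Bystander: brush lying flat on the far side of the bench. Leave alone.
- paste_bowl: Bystander: bowl, 110 mm in diameter, 45 mm tall, on the far side of the bench. Origin: centre of its underside. Leave alone.
- tape_small: Bystander: small roll of tape lying flat, 72 mm in diameter, 18 mm tall, on the far side of the bench. Origin: centre of its underside. Leave alone.

How it is judged (in metres and radians):
On the way:
1. the tray is held in the air, at least 30 mm up, with the rod kept within 30 mm of the middle, under the handle, for five seconds (height (world z) of tray above 0.03 m and value of joint rod between -0.03 and 0.03 m), for 5 s.
At the end, for the whole second after the job is handed in: The tray stands flat on the mat, its centre within 25 mm of the mat's centre along each of the mat's sides and its long way within 0.15 rad of the mat's; the rod rests within 30 mm of the tray's middle; everything is released and at rest (under 0.02 m/s) (x of tray in the frame of mat between -0.025 and 0.025 m and y of tray in the frame of mat between -0.025 and 0.025 m and angle between the y axis of tray and the y axis of mat, either way round below 0.15 rad and angle between tray's own z axis and vertical below 0.03 rad and height (world z) of tray below 0.006 m and linear speed of tray below 0.02 m/s and velocity of joint rod between -0.02 and 0.02 m/s and value of joint rod between -0.03 and 0.03 m); the robot touches nothing.
It fails at once if the rod runs into an end of the tray (over 120 mm from the middle) (value of joint rod above 0.12 m or value of joint rod below -0.12 m).
It fails at once if the robot touches the wet rod (contact force between rod and the fingers above 0.3 N or contact force between rod and the arm above 0.3 N).
It fails at once if the tray is tipped (over 0.3 rad) (angle between tray's own z axis and vertical above 0.3 rad).
It fails at once if the tray is slammed down (over 40 N on the mat or the bench) (contact force between tray and mat above 40 N or contact force between tray and table above 40 N).
It fails at once if something else on the bench is moved by more than 20 mm (distance of any of weight, paste_jar, tape, paste_brush, paste_bowl, tape_small from where it was at the start of the episode above 0.02 m).
It also fails if it takes over 64 s, if anything falls off the work surface, if the arm or the gripper's body presses on something with over 40 N, if the wrist force passes 120 N, or if a joint passes its speed limit or range.

### The arm

A 7-joint arm with a two-finger parallel gripper is mounted at the origin on the work surface. World frame = base frame: x ahead of the robot, y to its left, z up, the work surface at z = 0. Lengths are in mm, angles in rad, forces in N, time in s.
With the tool pointing down it reaches from about 350 to 900 mm from the base axis. Payload 19.9 kg.
Tool frame: the origin (TCP) lies at the very end of the fingers, on their centre line; the grasp point (between the pads) lies 19 mm behind it; y points along the fingers, z is the direction in which the jaws open and shut, and the axes are right-handed (so a half turn about y gives the same grasp; the last joint's range is limited). The gripper opens to 94 mm and grips with 3 to 60 N. Pads are 16 mm wide; open, the fingers measure 119 mm over their backs; the gripper's body (75 mm by 177 mm) begins 78 mm behind the grasp point.
Start: joints at [1.087, 0.417, -0.01, 1.614, 0.005, 1.111, -0.053], TCP at [267.785, -564.703, 205.425] pointing down, gripper open.
Joint ranges: [-2.81, 2.81], [-0.39, 2.02], [-1.27, 1.25], [0.06, 2.57], [-1.19, 4.33], [0.19, 2], [-2.82, 2.82]. Speed limits (rad/s): [1.89, 1.89, 2.39, 2.39, 3.01, 3.01, 3.01].

### API

Orientations are given as a unit quaternion [w, x, y, z].
In Python, from station import * gives the robot as it stands. The module is installed in compiled form; this text tells all that it offers.
- The arm moves only by the shell command python3 -m creep 'ROWS' [OPENING] [FORCE]. ROWS is JSON, a list of rows, each a list of 2 entries, a list of its own where there are three numbers: the shift along the tool's x, y, z in units of 25 mm (1.0 is 25 mm), then the turn about the tool's y in units of 5 degrees (1.0 is 5 degrees). In form: [[[x, y, z], roll], ...]. A call has 1 to 5 rows; each row shifts and turns the commanded pose from where the row before left it, along the tool's axes as they then stand; what a row does not reach is not made up. A row lasts 1/12 s, in which the tool goes at most 41.7 mm and 7.16 degrees, less where a joint would pass 70% of its speed; a pose out of reach is approached as far as the arm can. A call is refused whole if a number of a shift passes 1 or a number of a turn 1, either way. A call with a gripper value outside its range is refused whole. OPENING is the finger opening in mm, from 0 to 94, set as the call begins (- or left out, the last holds). The fingers move at their own pace and stop on an object; FORCE is the grip in N (left out, the last holds). Time passes only in rows, so rows that do not move let the fingers close. It gives the time, the measured TCP pose, the force and the opening at its end, in the units of the state.
- sense(): the state, without advancing time (a new reading comes with each control period).
- camera(name): name is "scene" or "side" or "wrist"; returns a dict with "frame" (420x560x3 uint8, red, green, blue), "intrinsics" (3x3 intrinsics, pixels), "k1" (the pictures are not rectified: a ray, as slopes to the right and down, at radius r is drawn at 1 + k1 r^2 times it, then the intrinsics apply), "rvec" (rotation vector, rad) and "tvec" (3), from world to camera coordinates, as OpenCV has them; the wrist camera has in their place "mount" (4x4, takes a point from camera to tool coordinates, whose origin is the TCP and whose axes are the tool frame's). Camera axes: x right, y down, z forward; pixel columns grow to the right and rows downward; lengths in mm; the calibration is good to about 2 mm. A picture is of the moment at which its call begins: read the wrist's pose just before it. There is no depth.
- close_job(): hands the job in, once; it reports no verdict.
The state is a dict: "time": time; "joint_positions": joint angles; "qvel": joint speeds; "effort": joint torques, N m; "ee_pos": TCP position; "eef_rot": TCP orientation; "contact_force": force on the tool from outside, world axes, zero at the start; "ft_torque": the same for the moment, N m; "width": opening from 0.0 (shut) to 1.0 (fully open).
Only numpy, scipy, OpenCV 4.12 (cv2) and the standard library are available. Lean on these libraries where they do the work, as an engineer would, in place of code of your own. Each camera call takes 0.05 s, during which the arm holds its last target. There are 200 camera calls.

## Working session

There is one attempt and no reset: what is moved stays moved. The work goes in short steps, Python scripts to look and compute and a shell command to move; the robot and the scene stay as the last step left them, time stands still between calls to the robot, and variables do not carry over. Pictures are saved under pics/ and viewed, about 8 in all and at most 12, crops included, and the job is handed in when it is done.

```bash
mkdir -p pics; ls; python3 - <<'E'
from station import *
import cv2,numpy as np
print(sense())
fs=[]
for n in("scene","side"):
    c=camera(n); cv2.imwrite(f"pics/{n}0.png",c["frame"][:,:,::-1]); print(n,c["intrinsics"],c["k1"],c["rvec"],c["tvec"])
c=camera("wrist");cv2.imwrite("pics/wrist0.png",c["frame"][:,:,::-1]);print(c["mount"],c["intrinsics"],c["k1"])
print(sense()["time"])
E
```

```text
pics
{'time': 0.0, 'joint_positions': array([ 1.08651748,  0.41796838, -0.01026868,  1.61414928,  0.00472171,
        1.11072306, -0.05302774]), 'qvel': array([ 1.27483822e-04, -6.11569185e-05,  4.05416452e-04,  2.38901375e-04,
       -3.89141952e-04, -5.31209656e-04, -5.23816777e-04]), 'effort': array([-2.09882501e-04, -8.51261616e+01,  6.38938006e-01, -4.25989795e+01,
       -4.87785623e-02,  1.85186032e-02,  1.20643526e-04]), 'ee_pos': array([ 267.5863167 , -564.40771866,  204.83941953]), 'eef_rot': array([ 0.15511826, -0.15539375,  0.69026258, -0.68944085]), 'contact_force': array([-0.4999832 , -0.56549573,  0.07096848]), 'ft_torque': array([0.01765591, 0.01800685, 0.00819543]), 'width': 0.9997361303896739}
scene [[406.75934357   0.         280.15378637]
 [  0.         406.75934357 212.24820324]
 [  0.           0.           1.        ]] -0.013363563166666155 [ 0.93484081  2.58729977 -0.95653664] [ 405.45197391 -266.87354369 1304.19842963]
side [[546.46670459   0.         283.59784489]
 [  0.         546.46670459 209.02904903]
 [  0.           0.           1.        ]] -0.1350930605595029 [ 0.04481101 -2.87866555  1.17338818] [ 594.45018614   32.76100299 1313.07530572]
[[ 8.60909264e-04  9.73204294e-01  2.29940559e-01 -6.64897845e+01]
 [-3.24151138e-04 -2.29940361e-01  9.73204668e-01 -1.78878178e+02]
 [ 9.99999577e-01 -9.12376409e-04  1.17507493e-04 -8.03893594e-01]
 [ 0.00000000e+00  0.00000000e+00  0.00000000e+00  1.00000000e+00]] [[353.23083198   0.         281.2157889 ]
 [  0.         353.23083198 214.58770945]
 [  0.           0.           1.        ]] -0.09408529597127191
0.15
```

View pics/scene0.png

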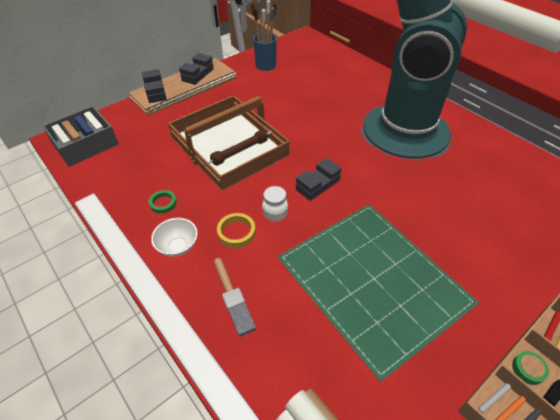

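View pics/side0.png

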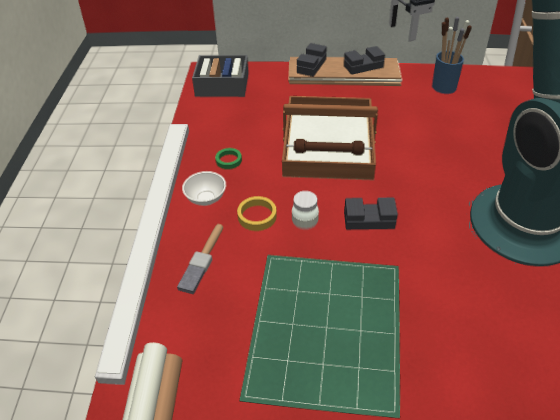

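View pics/wrist0.png

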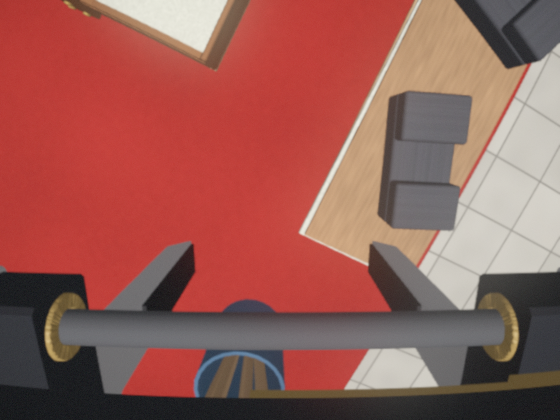

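Pictures (3 viewed): 
- Scene: the tray is near (229,140), with handle ends at about (190,133) and (262,103) and the rod from (217,158) to (264,137). The mat corners are (370,208), (475,302), (381,377) and (281,258).
- Side: the handle runs (285,106)–(377,110), the rod (300,146)–(358,148), and the mat corners are (268,256), (399,259), (397,409) and (247,403).
- Wrist: only a corner of the tray is visible.

```bash
cat > h.py <<'E'
import numpy as np, cv2
from scipy.spatial.transform import Rotation as R
from station import *
def tool():
    s=sense(); q=s["eef_rot"]; return s, R.from_quat(np.r_[q[1:],q[0]]).as_matrix(), s["ee_pos"]
def ext(c,pose=None):
    if "mount" in c:
        _,Rt,p=pose; M=c["mount"]; return Rt@M[:3,:3], Rt@M[:3,3]+p
    Rc=cv2.Rodrigues(np.array(c["rvec"]))[0]; return Rc.T, -Rc.T@np.ravel(c["tvec"])
def ray(c,uv,pose=None):
    Rw,o=ext(c,pose); d=cv2.undistortPoints(np.array(uv,float).reshape(-1,1,2),c["intrinsics"],np.array([c["k1"],0,0,0.]))[:,0]
    return o,(Rw@np.c_[d,np.ones(len(d))].T).T
def plane(c,uv,z,pose=None):
    o,d=ray(c,uv,pose); return o+d*((z-o[2])/d[:,2])[:,None]
def cross(c1,u1,c2,u2):
    out=[]
    o1,D1=ray(c1,u1);o2,D2=ray(c2,u2)
    for a,b in zip(D1,D2):
        a=a/np.linalg.norm(a);b=b/np.linalg.norm(b)
        t=np.linalg.lstsq(np.c_[a,-b],o2-o1,rcond=None)[0]
        p,q=o1+t[0]*a,o2+t[1]*b; out.append(np.r_[(p+q)/2,np.linalg.norm(p-q)])
    return np.array(out)
def proj(c,P,pose=None):
    Rw,o=ext(c,pose); Q=(np.atleast_2d(P)-o)@Rw
    return cv2.projectPoints(Q,np.zeros(3),np.zeros(3),c["intrinsics"],np.array([c["k1"],0,0,0.]))[0][:,0]
E
python3 - <<'E'
from h import *
np.set_printoptions(precision=1,suppress=True)
S=camera("scene");D=camera("side")
def quad(m):
    n=max(cv2.findContours(m,0,2)[0],key=cv2.contourArea); return cv2.boxPoints(cv2.minAreaRect(n)),n
for c,nm in((S,"scene"),(D,"side")):
    h=cv2.cvtColor(c["frame"],cv2.COLOR_RGB2HSV)
    m=cv2.inRange(h,(65,60,40),(88,255,160)); m[:195]=0
    if nm=="scene": m[330:,490:]=0
    m=cv2.morphologyEx(m,cv2.MORPH_CLOSE,np.ones((5,5)))
    n=max(cv2.findContours(m,0,2)[0],key=cv2.contourArea)[:,0]
    P=plane(c,n,3)[:,:2].astype(np.float32); r=cv2.minAreaRect(P); print(nm,"mat",r)
    # bystander tops
    for t,z,uv in(("weight",52,(318,180) if nm=="scene" else (371,212)),("jar top",75,(274,193) if nm=="scene" else (305,200)),("tape",25,(236,228) if nm=="scene" else (257,210))): print(t,plane(c,[uv],z))
H=cross(S,[(190,133),(262,103)],D,[(377,110),(285,106)]);print(H)
H=cross(S,[(190,133),(262,103)],D,[(285,106),(377,110)]);print(H)
print(plane(S,[(190,133),(262,103)],120),plane(D,[(285,108),(377,112)],120))
print("rod",plane(S,[(217,158),(264,137)],37),plane(D,[(300,146),(358,148)],37))
for c,nm,b in((S,"s",(160,90,130,100)),(D,"d",(270,90,120,95))):
    x,y,w,hh=b; cv2.imwrite(f"pics/c{nm}.png",cv2.resize(c["frame"][y:y+hh,x:x+w,::-1],None,fx=3,fy=3,interpolation=2))
a=cv2.imread("pics/cs.png");b=cv2.imread("pics/cd.png");k=np.zeros((300,750,3),np.uint8);k[:300,:390]=a;k[:285,390:750]=b;cv2.imwrite("pics/crop.png",k)
s,Rt,p=tool();print(Rt,p)
E
```

```text
scene mat ((498.84539794921875, 306.832763671875), (355.9457092285156, 295.5433044433594), 84.95259094238281)
weight [[413.1  22.1  52. ]]
jar top [[546.3   0.7  75. ]]
tape [[665.4  -4.3  25. ]]
side mat ((495.48614501953125, 308.8893737792969), (356.5099792480469, 297.9296569824219), 84.91465759277344)
weight [[388.1  22.6  52. ]]
jar top [[543.2   9.   75. ]]
tape [[659.3  -4.8  25. ]]
[[  242.8 -1100.   -503.5    90.8]
 [  583.1    21.    357.6    17. ]]
[[ 601.9 -298.8  117.5   11. ]
 [ 355.1 -293.8  109.5   14.1]]
[[ 606.7 -287.5  120. ]
 [ 370.6 -270.8  120. ]] [[ 600.5 -295.3  120. ]
 [ 355.5 -281.7  120. ]]
rod [[ 563.1 -239.1   37. ]
 [ 401.9 -226.3   37. ]] [[ 559.1 -236.9   37. ]
 [ 402.9 -231.4   37. ]]
[[-0.9 -0.   0.4]
 [-0.4  0.  -0.9]
 [ 0.  -1.  -0. ]] [ 267.7 -564.6  205.2]
```

View pics/crop.png

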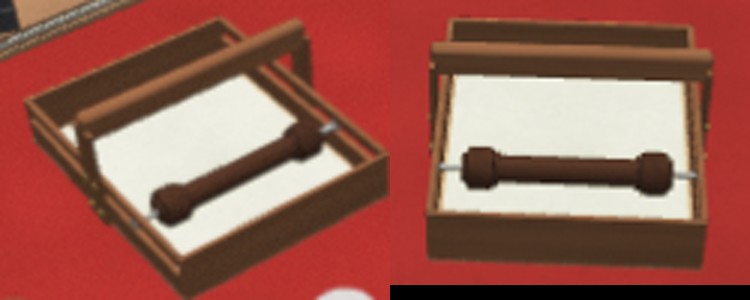

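Picture 4 (crop, 3x): the tray's rim corners show clearly. In full-image pixels they are (168,123), (233,97), (289,143), (222,178) in scene and (290,96), (371,99), (375,164), (283,162) in side.

```bash
python3 - <<'E'
from h import *
np.set_printoptions(precision=1,suppress=True)
S=camera("scene");D=camera("side")
# order: far-y(+x), far(-x), near(-x), near(+x)
a=plane(S,[(168.3,123.3),(233.3,96.7),(289.3,142.7),(221.7,178.3)],55)
b=plane(D,[(290,96),(370.7,98.7),(375.3,164),(283.3,161.7)],55)
for q in(a,b):
    print(q[:,:2].ravel(),"ctr",q.mean(0)); e=(q[2]+q[3]-q[0]-q[1])/2; print("yaw of long",np.degrees(np.arctan2(e[1],e[0])),np.linalg.norm(e), "wid",q[0]-q[1],q[3]-q[2])
for c,nm,uv in((S,"scene",[(217,158),(264,137)]),(D,"side",[(294,146),(364,148)])):
    print("rod",plane(c,uv,37).mean(0))
print(R.from_matrix(tool()[1]).as_euler("ZYX",degrees=True)); print(tool()[1])
E
```

```text
[ 598.7 -448.8  364.7 -435.8  374.8 -140.8  608.  -145.6] ctr [ 486.6 -292.8   55. ]
yaw of long 88.1439171741603 299.2206500916442 wid [234.1 -13.    0. ] [233.2  -4.8   0. ]
[ 592.5 -449.3  354.3 -439.7  365.  -145.8  600.6 -150.2] ctr [ 478.1 -296.2   55. ]
yaw of long 88.1839796731663 296.6704236871968 wid [238.2  -9.6   0. ] [235.6  -4.4  -0. ]
rod [ 482.5 -232.7   37. ]
rod [ 481.  -234.2   37. ]
[-154.6   -0.   -90. ]
[[-0.9 -0.   0.4]
 [-0.4  0.  -0.9]
 [ 0.  -1.  -0. ]]
```

Tray centre ≈ (482, -294) with its long axis at 88.2°. The rod is at about +0.06, and the mat is at (497, 308) with its long axis at 84.9°. 

The moves can't tilt the tool, so I'll use inertia instead. I'll lift, shift the tray under the rod, then yaw it so the carry runs along the tray's x.

```bash
python3 -m creep '[[[-1,0,-0.5],0],[[-1,0,-0.5],0],[[-1,0,-0.5],0],[[-1,0,-0.5],0],[[-1,0,-0.5],0]]' 50 && python3 -m creep '[[[-1,0,-0.5],0],[[-1,0,-0.5],0],[[-1,0,-0.5],0],[[-1,0,-0.5],0],[[-1,0,-0.5],0]]' && python3 -m creep '[[[0,0,0],1],[[0,0,0],1],[[0,0,0],1],[[0,0,0],1],[[0,0,0],1]]' && python3 -m creep '[[[0,0,0],0.44],[[0,0,0],0],[[0,0,0],0],[[0,0,0],0]]'
cat > st.py <<'E'
from h import *
import sys
np.set_printoptions(precision=2,suppress=True)
s,Rt,p=tool(); print("t",s["time"],"p",p,"yaw z",np.degrees(np.arctan2(Rt[1,2],Rt[0,2])),"tilt",Rt[:,1],"F",s["contact_force"],"T",s["ft_torque"],"w",s["width"]*94)
if len(sys.argv)>3:
    d=Rt.T@(np.array([float(a) for a in sys.argv[1:4]])-p); print("to go units",d/25)
E
python3 st.py 482 -294 165
```

```text
time: 0.77
ee_pos: [354.6, -453.6, 205.5]
eef_rot: [-0.155, 0.155, -0.69, 0.69]
contact_force: [-0.1, -0.3, -0.0]
width: 0.681
time: 1.18
ee_pos: [440.8, -343.5, 205.5]
eef_rot: [-0.155, 0.155, -0.69, 0.69]
contact_force: [0.4, -0.9, 1.0]
width: 0.537
time: 1.6
ee_pos: [440.1, -344.6, 205.4]
eef_rot: [0.001, -0.001, 0.707, -0.707]
contact_force: [-0.0, 0.4, 0.9]
width: 0.532
time: 1.93
ee_pos: [440.1, -344.6, 205.4]
eef_rot: [-0.011, 0.011, 0.707, -0.707]
contact_force: [0.0, -0.8, 0.4]
width: 0.534
t 1.9333 p [ 440.11 -344.63  205.43] yaw z -91.73124193041694 tilt [-0.  0. -1.] F [ 0.01 -0.75  0.35] T [0.07 0.01 0.01] w 50.21294571457902
to go units [-1.61  1.62 -2.07]
```

```bash
python3 -m creep '[[[-0.6,0,-0.7],0],[[-0.6,0,-0.7],0],[[-0.41,0,-0.67],0],[[0,0,0],0],[[0,0,0],0]]'; python3 - <<'E'
from h import *
np.set_printoptions(precision=2,suppress=True)
P=tool(); c=camera("wrist"); cv2.imwrite("pics/w1.png",c["frame"][:,:,::-1])
print(P[2]); print(proj(c,[[482,-294,126],[445,-294,126],[355,-294,126],[482,-294,37]],P))
E
```

```text
time: 2.35
ee_pos: [482.4, -293.5, 205.4]
eef_rot: [-0.01, 0.01, 0.707, -0.707]
contact_force: [-0.2, -0.6, -0.6]
width: 0.532
[ 482.42 -293.53  205.42]
[[282.96 221.7 ]
 [284.33 267.58]
 [287.24 365.77]
 [282.5  199.52]]
```

View pics/w1.png

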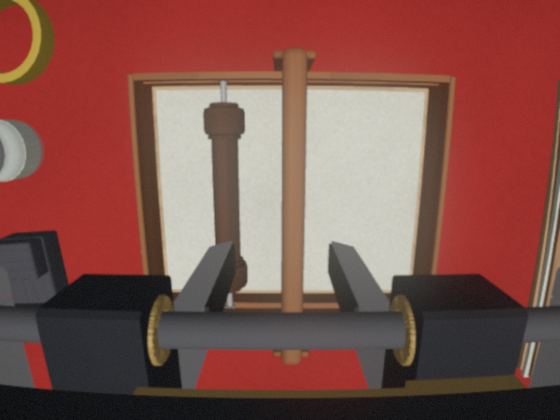

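Picture 5 (wrist): the handle bar runs from (294,60) to (292,360), about 10 px right of where I predicted. It is parallel to the tool's x. The rod is at column 226, on the world +y side.

```bash
python3 - <<'E'
from h import *
np.set_printoptions(precision=2,suppress=True)
P=tool(); c=camera("wrist")
h=plane(c,[(294,52),(292,364)],126,P); print("handle",h,h.mean(0)); e=h[0]-h[1]; print(np.degrees(np.arctan2(e[1],e[0])))
print("rod",plane(c,[(224,105),(229,290)],37+13,P), "rim",plane(c,[(131,78),(452,78)],55,P))
print(proj(c,[[482,-293.5,186.4]],P))
# row scan for edges
f=cv2.cvtColor(c["frame"],cv2.COLOR_RGB2GRAY).astype(float)
for r in (130,170,210): print(r,f[r,276:312].astype(int))
E
```

```text
handle [[ 601.94 -306.29  126.  ]
 [ 355.99 -298.83  126.  ]] [ 478.97 -302.56  126.  ]
-1.7385836808337645
rod [[ 573.71 -244.18   50.  ]
 [ 390.84 -236.95   50.  ]] rim [[ 601.42 -161.49   55.  ]
 [ 592.89 -452.78   55.  ]]
[[281.03 246.33]]
130 [202 202 200 191 164 121 109 113 120 121 123 126 128 131 131 132 128 131
 130 128 127 128 125 125 123 122 118 121 155 186 200 201 203 203 203 203]
170 [201 201 199 183 145 113 110 115 118 123 125 124 129 133 131 131 132 131
 128 130 128 129 126 125 124 122 116 130 169 199 205 205 204 205 203 205]
210 [201 200 196 180 145 113 109 114 118 120 125 128 130 130 131 130 130 130
 127 129 129 127 126 123 121 115 123 159 192 202 203 203 203 202 202 200]
```

```bash
python3 -m creep '[[[0.1,0.5,0.32],0],[[0,1,0],0],[[0,1,0],0],[[0,1,0],0],[[0,0.5,0],0]]' 40 && python3 -m creep '[[[0,0.3,0],0],[[0,0.24,0],0],[[0,0,0],0]]' 30 && python3 -m creep '[[[0,0,0],0],[[0,0,0],0]]' 22 3; python3 st.py; python3 - <<'E'
from h import *
P=tool(); c=camera("wrist"); cv2.imwrite("pics/w2.png",c["frame"][:,:,::-1])
E
```

```text
time: 2.87
ee_pos: [477.0, -302.8, 101.9]
eef_rot: [-0.013, 0.011, 0.707, -0.707]
contact_force: [-0.4, -0.0, -0.6]
width: 0.43
time: 3.12
ee_pos: [478.6, -302.6, 91.0]
eef_rot: [-0.012, 0.011, 0.707, -0.707]
contact_force: [-0.3, 0.6, -0.3]
width: 0.324
time: 3.28
ee_pos: [479.6, -302.5, 92.7]
eef_rot: [0.011, -0.012, -0.707, 0.707]
contact_force: [0.1, -0.4, 0.0]
width: 0.242
t 3.2833 p [ 479.57 -302.54   92.72] yaw z -91.83568756044714 tilt [ 0. -0. -1.] F [ 0.12 -0.39  0.01] T [ 0.03 -0.03 -0.  ] w 22.756136295387282
```

View pics/w2.png

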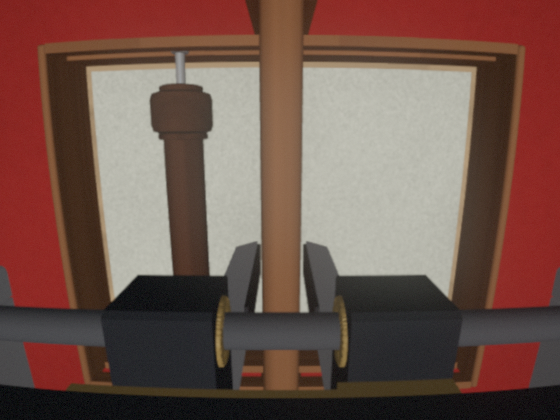

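Picture 6 (wrist): the fingers (columns 250 and 315) straddle the handle evenly at column 281. The rod knob is at (181,110).

```bash
cat > rod.py <<'E'
from h import *
np.set_printoptions(precision=2,suppress=True)
P=tool(); c=camera("wrist"); f=c["frame"].astype(int)
Y=f.sum(2); row=slice(98,125)
m=(Y[row]<200); m=m[:,90:475]
# median along rows of column darkness
col=np.where(m.mean(0)>0.5)[0]+90
s,Rt,p=P
if len(col):
    # knob edges tangent; use axis plane at mean
    a,b=col.min(),col.max()
    def tz(u): 
        q=plane(c,[(u,111)],p[2]-55,P)[0]; return float((Rt.T@(q-p))[2])
    print("rod mm %.1f (edges %d %d, n %d)"%(-(tz(a)+tz(b))/2,a,b,len(col)))
else: print("no dark")
print("t %.2f p %s yawz %.2f F %s T %s w %.1f"%(s["time"],p,np.degrees(np.arctan2(Rt[1,2],Rt[0,2])),s["contact_force"],s["ft_torque"],s["width"]*94))
E
python3 rod.py
python3 -m creep '[[[0,0,0],0],[[0,0,0],0],[[0,0,0],0]]' 12 5 >/dev/null && python3 rod.py; python3 -m creep '[[[0,0,0],0],[[0,0,0],0],[[0,0,0],0]]' 12 40 >/dev/null && python3 rod.py
```

```text
rod mm -21.0 (edges 152 474, n 41)
t 3.33 p [ 479.62 -302.49   92.78] yawz -91.83 F [ 0.4  -0.57  0.4 ] T [ 0.1  -0.02 -0.04] w 22.4
rod mm 65.6 (edges 152 210, n 42)
t 3.63 p [ 479.51 -302.31   92.51] yawz -91.83 F [-1.27  0.03  6.65] T [ 0.18  0.26 -0.01] w 17.9
rod mm 65.6 (edges 152 210, n 46)
t 3.93 p [ 479.54 -302.33   92.52] yawz -91.83 F [-1.24  0.4   5.29] T [ 0.16  0.35 -0.01] w 17.2
```

```bash
sed -i 's/90:475/90:468/' rod.py
python3 -m creep '[[[0,-0.05,0],0],[[0,-0.1,0],0],[[0,-0.2,0],0],[[0,-0.2,0],0],[[0,-0.2,0],0]]' >/dev/null; python3 rod.py;  python3 -m creep '[[[0,-0.3,0],0],[[0,-0.3,0],0],[[0,-0.3,0],0],[[0,-0.2,0],0],[[0,-0.1,0],0]]' >/dev/null; python3 rod.py
```

```text
rod mm 65.6 (edges 152 210, n 43)
t 4.40 p [ 479.16 -302.08  111.13] yawz -91.83 F [ 0.21 -0.33 -7.85] T [-0.08  0.05  0.04] w 17.5
rod mm 65.3 (edges 152 211, n 44)
t 4.87 p [ 479.6  -302.32  141.82] yawz -91.83 F [ 0.08  0.13 -6.2 ] T [-0.16  0.04 -0.02] w 17.7
```

```bash
python3 -m creep '[[[0,-0.3,0],0],[[0,-0.6,0],0],[[0,-0.7,0],0],[[0,-0.6,0],0],[[0,-0.4,0],0]]' >/dev/null; python3 rod.py;  python3 -m creep '[[[0,-0.1,0],0],[[0,0,0],0]]' >/dev/null; python3 rod.py
python3 -m creep '[[[0,0,-0.2],0],[[0,0,-0.5],0],[[0,0,-0.65],0],[[0,0,-0.65],0],[[0,0,-0.44],0]]'>/dev/null && python3 -m creep '[[[0,0,-0.2],0],[[0,0,0],0],[[0,0,0],0]]'>/dev/null; python3 rod.py; python3 rod.py
```

```text
rod mm 65.0 (edges 153 211, n 44)
t 5.33 p [ 479.5  -302.25  207.29] yawz -91.83 F [ 0.69 -0.41 -7.4 ] T [-0.1   0.08 -0.05] w 18.1
rod mm 65.0 (edges 153 211, n 41)
t 5.55 p [ 479.04 -302.01  207.87] yawz -91.83 F [ 0.47 -0.4  -6.85] T [-0.04  0.05 -0.01] w 18.2
rod mm 21.1 (edges 239 260, n 22)
t 6.27 p [ 481.32 -236.38  208.18] yawz -91.83 F [ 0.   -0.09 -6.87] T [-0.02  0.05  0.06] w 17.7
rod mm 21.8 (edges 237 260, n 24)
t 6.32 p [ 481.25 -236.81  208.16] yawz -91.86 F [ 0.06 -0.11 -7.61] T [-0.    0.01  0.03] w 17.9
```

```bash
python3 - <<'E'
s=open('rod.py').read()
s=s.replace("    a,b=col.min(),col.max()\n","    a,b=col.min(),col.max()\n    if 257<=b<=285: b=a+58\n    if 280<=a<=306: a=b-58\n")
s=s.replace("s,Rt,p=P\n","s,Rt,p=P\ncv2.imwrite('pics/last.png',c['frame'][:,:,::-1])\n")
open('rod.py','w').write(s)
E
python3 rod.py; python3 -m creep '[[[0,0,0],0],[[0,0,0],0],[[0,0,0],0]]'>/dev/null; python3 rod.py
```

```text
rod mm 11.2 (edges 236 294, n 25)
t 6.37 p [ 481.24 -236.94  208.12] yawz -91.88 F [-0.56  0.15 -7.36] T [-0.02 -0.01 -0.  ] w 17.9
rod mm 13.7 (edges 232 290, n 29)
t 6.67 p [ 481.29 -236.41  208.1 ] yawz -91.86 F [-1.   -0.53 -6.99] T [ 0.01 -0.02 -0.02] w 17.7
```

View pics/last.png

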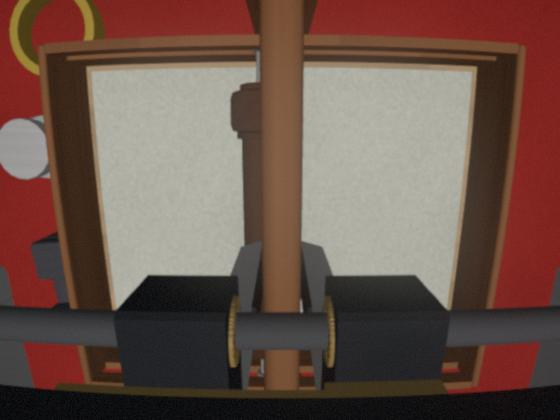

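Picture 7 (wrist): the rod is now partly under the handle, with its knob's left edge at column 232. That puts it at about +13 mm and almost at rest. One more small nudge.

```bash
python3 -m creep '[[[0,0,0],0],[[0,0,0],0],[[0,0,0],0]]'>/dev/null; python3 rod.py;  python3 -m creep '[[[0,0,-0.15],0],[[0,0,-0.3],0],[[0,0,-0.15],0],[[0,0,0],0],[[0,0,0],0]]'>/dev/null;  python3 rod.py; python3 -m creep '[[[0,0,0],0],[[0,0,0],0],[[0,0,0],0]]'>/dev/null; python3 rod.py; python3 -m creep '[[[0,0,0],0],[[0,0,0],0],[[0,0,0],0]]'>/dev/null; python3 rod.py
```

```text
rod mm 13.7 (edges 232 290, n 29)
t 6.97 p [ 481.35 -236.15  208.19] yawz -91.83 F [ 0.41 -0.98 -6.66] T [0.04 0.04 0.06] w 17.6
rod mm 1.2 (edges 251 310, n 17)
t 7.43 p [ 481.92 -220.77  208.25] yawz -91.79 F [ 0.47 -0.2  -6.14] T [ 0.03  0.04 -0.06] w 17.7
rod mm 2.2 (edges 250 308, n 17)
t 7.73 p [ 481.77 -221.33  208.14] yawz -91.84 F [ 0.35 -0.34 -6.93] T [0.04 0.06 0.  ] w 17.6
rod mm 2.2 (edges 250 308, n 17)
t 8.03 p [ 481.82 -221.19  208.17] yawz -91.83 F [ 0.38  0.6  -6.48] T [ 0.1   0.02 -0.02] w 17.6
```

```bash
python3 -m creep '[[[0,0,0],-0.2],[[0,0,0],-0.4],[[0,0,0],-0.5],[[0,0,0],-0.5],[[0,0,0],-0.5]]'>/dev/null;  python3 rod.py; python3 -m creep '[[[0,0,0],-0.5],[[0,0,0],-0.5],[[0,0,0],-0.5],[[0,0,0],-0.5],[[0,0,0],-0.5]]'>/dev/null;  python3 rod.py; python3 -m creep '[[[0,0,0],-0.5],[[0,0,0],-0.5],[[0,0,0],-0.5],[[0,0,0],-0.5],[[0,0,0],-0.5]]'>/dev/null;  python3 rod.py
```

```text
rod mm 2.2 (edges 250 308, n 16)
t 8.50 p [ 481.84 -221.17  208.2 ] yawz -81.15 F [ 0.36 -0.42 -7.32] T [-0.01  0.05 -0.02] w 17.7
rod mm 2.2 (edges 250 308, n 16)
t 8.97 p [ 481.86 -221.17  208.19] yawz -68.73 F [-0.35 -0.4  -7.05] T [-0.01  0.01  0.  ] w 17.5
rod mm 2.1 (edges 250 308, n 16)
t 9.43 p [ 481.83 -221.18  208.2 ] yawz -56.29 F [-0.39 -0.29 -8.11] T [-0.06  0.02  0.02] w 18.0
```

```bash
python3 -m creep '[[[0,0,0],-0.7],[[0,0,0],-0.8],[[0,0,0],-0.8],[[0,0,0],-0.8],[[0,0,0],-0.8]]'>/dev/null;  python3 rod.py; python3 -m creep '[[[0,0,0],-0.8],[[0,0,0],-0.8],[[0,0,0],-0.8],[[0,0,0],-0.8],[[0,0,0],-0.8]]'>/dev/null;  python3 rod.py; python3 -m creep '[[[0,0,0],-0.8],[[0,0,0],-0.8],[[0,0,0],-0.8],[[0,0,0],-0.6],[[0,0,0],-0.26]]'>/dev/null;  python3 rod.py; python3 st.py 497 308 208
```

```text
rod mm 1.9 (edges 250 308, n 16)
t 9.90 p [ 481.84 -221.17  208.18] yawz -36.77 F [-0.42 -0.23 -7.06] T [-0.07 -0.02  0.07] w 17.7
rod mm 1.7 (edges 250 308, n 16)
t 10.37 p [ 481.83 -221.19  208.18] yawz -16.85 F [ 0.2   0.03 -7.01] T [-0.06 -0.05  0.07] w 17.8
rod mm 0.8 (edges 251 309, n 16)
t 10.83 p [ 481.8  -221.22  208.19] yawz -0.61 F [ 0.52  0.55 -6.9 ] T [-0.04 -0.09 -0.16] w 17.9
t 10.8833 p [ 481.8  -221.22  208.18] yaw z -0.5752244198956007 tilt [-0.  0. -1.] F [ 0.08 -0.69 -6.66] T [-0.01 -0.06  0.11] w 17.658582744345534
to go units [-21.17   0.01   0.4 ]
```

```bash
python3 -m creep '[[[-0.1,0,0],0],[[-0.2,0,0],0],[[-0.3,0,0],0],[[-0.4,0,0],0],[[-0.5,0,0],0]]'>/dev/null;  python3 rod.py; python3 -m creep '[[[-0.5,0,0],0],[[-0.5,0,0],0],[[-0.5,0,0],0],[[-0.5,0,0],0],[[-0.5,0,0],0]]'>/dev/null;  python3 rod.py
```

```text
rod mm 1.5 (edges 250 308, n 16)
t 11.30 p [ 482.12 -182.64  208.17] yawz -0.59 F [ 0.06  0.28 -6.14] T [-0.05 -0.11 -0.  ] w 17.8
rod mm 1.5 (edges 250 308, n 16)
t 11.77 p [ 482.72 -119.51  208.23] yawz -0.50 F [ 0.58  0.17 -7.1 ] T [-0.09 -0.09 -0.02] w 17.6
```

```bash
python3 -m creep '[[[-0.5,0,0],0],[[-0.6,0,0],0],[[-0.7,0,0],0],[[-0.7,0,0],0],[[-0.7,0,0],0]]'>/dev/null;  python3 rod.py; python3 -m creep '[[[-0.7,0,0],0],[[-0.7,0,0],0],[[-0.7,0,0],0],[[-0.7,0,0],0],[[-0.7,0,0],0]]'>/dev/null;  python3 rod.py; python3 -m creep '[[[-0.7,0,0],0],[[-0.7,0,0],0],[[-0.7,0,0],0],[[-0.7,0,0],0],[[-0.7,0,0],0]]'>/dev/null;  python3 rod.py
```

```text
rod mm 1.5 (edges 250 308, n 16)
t 12.23 p [483.33 -39.57 208.22] yawz -0.54 F [ 0.42  0.09 -6.8 ] T [-0.05 -0.17 -0.01] w 17.8
rod mm 1.5 (edges 250 308, n 16)
t 12.70 p [484.05  47.77 208.25] yawz -0.54 F [-0.24  0.34 -6.8 ] T [-0.05 -0.14 -0.02] w 17.7
rod mm 1.5 (edges 250 308, n 16)
t 13.17 p [484.77 135.11 208.23] yawz -0.54 F [-0.   -0.67 -7.83] T [-0.02 -0.07  0.01] w 17.9
```

```bash
python3 -m creep '[[[-0.7,0,0],0],[[-0.7,0,0],0],[[-0.6,0,0],0],[[-0.5,0,0],0],[[-0.4,0,0],0]]'>/dev/null;  python3 rod.py; python3 -m creep '[[[-0.3,0,0],0],[[-0.2,0,0],0],[[0,0,0],0]]'>/dev/null;  python3 rod.py;python3 st.py 497 308 208
```

```text
rod mm 1.5 (edges 250 308, n 16)
t 13.63 p [485.38 207.73 208.2 ] yawz -0.49 F [ 0.42 -0.65 -6.04] T [ 0.01 -0.13  0.  ] w 17.9
rod mm 1.5 (edges 250 308, n 16)
t 13.93 p [485.76 219.71 208.23] yawz -0.50 F [-0.28  0.05 -7.16] T [ 0.09 -0.07 -0.02] w 17.5
t 13.9833 p [485.83 219.06 208.18] yaw z -0.5121487301171115 tilt [-0.  0. -1.] F [ 0.69  0.01 -6.55] T [-0.1  -0.08 -0.04] w 17.661782039525725
to go units [-3.56  0.01  0.42]
```

```bash
python3 -m creep '[[[-0.3,0,0],0],[[-0.6,0,0],0],[[-0.8,0,0],0],[[-0.8,0,0],0],[[-0.6,0,0],0]]'>/dev/null;  python3 rod.py; python3 -m creep '[[[-0.36,0,0],0],[[-0.1,0,0],-0.3],[[0,0,0],-0.6],[[0,0,0],-0.8],[[0,0,0],-0.8]]'>/dev/null;  python3 rod.py; python3 -m creep '[[[0,0,0],-0.8],[[0,0,0],-0.8],[[0,0,0],-0.8],[[0,0,0],-0.8],[[0,0,0],-0.8]]'>/dev/null;  python3 rod.py;  python3 -m creep '[[[0,0,0],-0.8],[[0,0,0],-0.8],[[0,0,0],-0.8],[[0,0,0],-0.8],[[0,0,0],-0.8]]'>/dev/null;  python3 rod.py; python3 st.py 497 308 208
```

```text
rod mm 0.8 (edges 251 309, n 16)
t 14.40 p [486.49 297.89 208.29] yawz -0.54 F [-0.09  1.18 -6.91] T [ 0.12 -0.04 -0.  ] w 18.0
rod mm 1.3 (edges 250 308, n 17)
t 14.87 p [486.91 307.34 208.18] yawz 12.20 F [ 0.26 -0.   -6.48] T [ 0.01 -0.06  0.13] w 17.6
rod mm 1.1 (edges 250 308, n 16)
t 15.33 p [486.95 307.26 208.2 ] yawz 32.07 F [-0.4   0.61 -7.04] T [-0.02 -0.15  0.07] w 17.8
rod mm 0.8 (edges 250 308, n 16)
t 15.80 p [486.96 307.32 208.22] yawz 51.98 F [-0.29 -0.12 -6.97] T [-0.02 -0.15  0.04] w 18.2
t 15.85 p [486.94 307.33 208.14] yaw z 52.3071303674956 tilt [-0. -0. -1.] F [ 1.27 -0.87 -7.04] T [-0.06 -0.15  0.15] w 18.003798596070602
to go units [0.3  0.01 0.27]
```

Remaining 32.6° = 6.52 units, then lower part-way and look.

```bash
python3 -m creep '[[[0,0,0],-0.8],[[0,0,0],-0.8],[[0,0,0],-0.8],[[0,0,0],-0.8],[[0,0,0],-0.8]]'>/dev/null;  python3 rod.py;  python3 -m creep '[[[0,0,0],-0.8],[[0,0,0],-0.7],[[0,0,0],-0.6],[[0,0,0],-0.4],[[0,0,0],0]]'>/dev/null;  python3 rod.py; python3 st.py 497 308 208; python3 - <<'E'
from h import *
a=camera("scene")["frame"][160:400,230:510,::-1]; b=camera("side")["frame"][180:420,220:440,::-1]
cv2.imwrite("pics/m1.png",cv2.resize(np.hstack([a,b]),None,fx=1.6,fy=1.6))
E
```

```text
rod mm 0.7 (edges 250 308, n 17)
t 16.27 p [486.93 307.4  208.2 ] yawz 71.91 F [-0.67 -0.48 -7.06] T [-0.01 -0.13  0.07] w 17.7
rod mm 0.0 (edges 251 309, n 16)
t 16.73 p [486.88 307.49 208.14] yawz 84.30 F [-0.24  0.49 -6.6 ] T [ 0.08 -0.09 -0.18] w 17.8
t 16.7833 p [486.86 307.53 208.14] yaw z 84.20781439153322 tilt [-0. -0. -1.] F [-0.15 -0.41 -6.26] T [ 0.03 -0.14  0.03] w 17.959438908073494
to go units [0.4  0.01 0.06]
```

View pics/last.png

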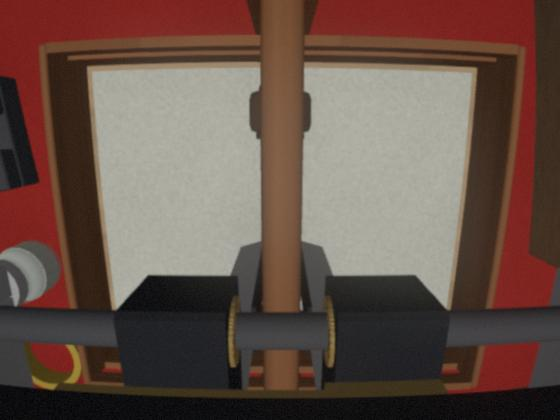

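Picture 8 (wrist): the rod knob shows evenly either side of the handle (251–309), so it is centred. The mat is hidden under the tray from here. I'll shift along x and go low, then check against the mat's margins.

```bash
python3 -m creep '[[[0.15,0.2,0],0],[[0.15,0.5,0],0],[[0.1,0.6,0],0],[[0,0.6,0],0],[[0,0.6,0],0]]'>/dev/null;  python3 rod.py;  python3 -m creep '[[[0,0.6,0],0],[[0,0.4,0],0],[[0,0.2,0],0],[[0,0,0],0],[[0,0,0],0]]'>/dev/null;  python3 rod.py; python3 - <<'E'
from h import *
a=camera("scene")["frame"][160:400,230:510,::-1]; b=camera("side")["frame"][180:420,220:440,::-1]
cv2.imwrite("pics/m1.png",cv2.resize(np.hstack([a,b]),None,fx=1.6,fy=1.6))
E
```

```text
rod mm 0.0 (edges 251 309, n 16)
t 17.30 p [496.62 306.34 143.28] yawz 84.41 F [ 0.1  -0.08 -7.62] T [ 0.04 -0.15 -0.  ] w 17.6
rod mm 0.6 (edges 250 308, n 17)
t 17.77 p [496.71 307.02 115.76] yawz 84.47 F [ 0.61 -0.1  -7.6 ] T [ 0.05 -0.13  0.01] w 17.8
```

View pics/m1.png

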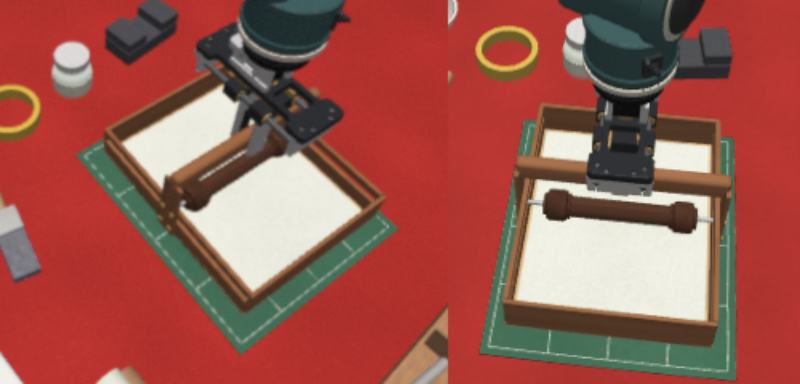

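Picture 9: the tray hovers over the mat with a fairly even green margin, and the rod sits under the handle. Next I'll compare the rim corners with the mat numerically, each within one camera.

```bash
python3 - <<'E'
from h import *
np.set_printoptions(precision=1,suppress=True)
S=camera("scene");D=camera("side")
z=55+23.3
a=plane(S,[(296.3,244.4),(384.4,345.6),(468.8,281.9)],z); b=plane(D,[(279.4,246.3),(389.4,256.3),(388.1,381.3),(256.3,371.3)],z)
print(a,"ctr",(a[0]+a[2])/2, "mat 498.8 306.8"); print(b,"ctr",b.mean(0),"mat 495.5 308.9")
for q in (a[1]-a[0],b[2]-b[1],b[3]-b[0]): print(np.degrees(np.arctan2(q[1],q[0])),np.linalg.norm(q))
E
```

```text
[[609.4 158.4  78.3]
 [636.3 441.   78.3]
 [395.7 463.2  78.3]] ctr [502.6 310.8  78.3] mat 498.8 306.8
[[596.5 154.8  78.3]
 [362.7 177.8  78.3]
 [390.3 465.   78.3]
 [624.9 450.6  78.3]] ctr [493.6 312.1  78.3] mat 495.5 308.9
84.5733878696725 283.8664711016656
84.52349171688338 288.53505057487246
84.50809440227674 297.2056887320015
```

Errors are at most 4 mm and the yaw is within 0.5°. Lowering gently.

```bash
python3 -m creep '[[[0,0.2,0],0],[[0,0.2,0],0],[[0,0.14,0],0],[[0,0.08,0],0],[[0,0.05,0],0]]'>/dev/null;  python3 rod.py;  python3 -m creep '[[[0,0.04,0],0],[[0,0.03,0],0],[[0,0.02,0],0],[[0,0,0],0]]';  python3 rod.py
```

```text
rod mm 0.6 (edges 250 308, n 17)
t 18.43 p [496.47 306.77  98.42] yawz 84.47 F [ 0.3  -1.37 -6.68] T [ 0.04 -0.21  0.01] w 17.6
time: 18.82
ee_pos: [496.7, 306.9, 96.7]
eef_rot: [0.706, -0.706, 0.034, -0.034]
contact_force: [0.1, -0.3, -6.4]
width: 0.191
rod mm 0.6 (edges 250 308, n 16)
t 18.82 p [496.68 306.86  96.69] yawz 84.47 F [ 0.05 -0.34 -6.4 ] T [ 0.09 -0.19  0.04] w 17.9
```

```bash
python3 -m creep '[[[0,0.02,0],0],[[0,0.02,0],0],[[0,0,0],0]]';python3 -m creep '[[[0,0.02,0],0],[[0,0,0],0]]'; python3 -m creep '[[[0,0.02,0],0],[[0,0,0],0]]';python3 rod.py
```

```text
time: 19.12
ee_pos: [496.9, 306.9, 95.8]
eef_rot: [0.706, -0.706, 0.034, -0.034]
contact_force: [0.3, -0.4, -5.1]
width: 0.19
time: 19.28
ee_pos: [497.0, 306.9, 95.6]
eef_rot: [0.706, -0.706, 0.034, -0.034]
contact_force: [0.5, -3.0, 2.6]
width: 0.193
time: 19.45
ee_pos: [497.1, 306.9, 95.6]
eef_rot: [-0.706, 0.706, -0.034, 0.035]
contact_force: [-2.3, -5.2, 12.7]
width: 0.189
rod mm 0.6 (edges 250 308, n 16)
t 19.45 p [497.06 306.9   95.62] yawz 84.46 F [-2.34 -5.19 12.71] T [-1.14  0.85  0.02] w 17.8
```

```bash
python3 -m creep '[[[0,-0.02,0],0],[[0,0,0],0]]'; python3 -m creep '[[[0,0,0],0],[[0,0,0],0]]' 12 3; python3 rod.py; python3 -m creep '[[[0,0,0],0],[[0,0,0],0],[[0,0,0],0]]' 26 3; python3 rod.py; python3 -m creep '[[[0,0,0],0],[[0,0,0],0],[[0,0,0],0],[[0,0,0],0]]' 44; python3 rod.py
```

```text
time: 19.67
ee_pos: [497.0, 306.9, 95.6]
eef_rot: [0.706, -0.706, 0.034, -0.034]
contact_force: [0.3, -2.3, 6.0]
width: 0.188
time: 19.83
ee_pos: [496.9, 306.9, 95.5]
eef_rot: [0.706, -0.706, 0.034, -0.034]
contact_force: [0.8, -2.5, 5.6]
width: 0.193
rod mm 0.6 (edges 250 308, n 16)
t 19.83 p [496.92 306.93  95.45] yawz 84.47 F [ 0.84 -2.52  5.61] T [-0.61 -0.33  0.01] w 18.2
time: 20.13
ee_pos: [496.4, 307.1, 95.0]
eef_rot: [0.706, -0.706, 0.034, -0.034]
contact_force: [-0.0, -0.7, 0.1]
width: 0.278
rod mm 0.6 (edges 250 308, n 15)
t 20.13 p [496.43 307.06  95.04] yawz 84.49 F [-0.03 -0.67  0.09] T [ 0.03 -0.14  0.04] w 26.1
time: 20.52
ee_pos: [496.6, 306.9, 95.2]
eef_rot: [0.706, -0.706, 0.034, -0.034]
contact_force: [0.4, -0.4, 0.0]
width: 0.463
rod mm 0.3 (edges 250 309, n 18)
t 20.52 p [496.65 306.86  95.19] yawz 84.47 F [ 0.44 -0.41  0.04] T [ 0.07 -0.17 -0.  ] w 43.5
```

```bash
python3 -m creep '[[[0,-0.5,0],0],[[0,-1,0],0],[[0,-1,0],0],[[0,-1,0],0],[[0,-1,0],0]]'>/dev/null; python3 -m creep '[[[0,-1,0],0],[[0,-1,0],0],[[0,-0.5,0],0],[[0,0,0],0],[[0,0,0],0]]'; python3 - <<'E'
from h import *
P=tool();w=camera("wrist")["frame"][:,:,::-1]
a=camera("scene")["frame"][70:400,130:510,::-1]; b=camera("side")["frame"][70:400,170:440,::-1]
cv2.imwrite("pics/f1.png",np.hstack([a,b,]));w=cv2.resize(w,(440,330));cv2.imwrite("pics/f1.png",cv2.resize(np.hstack([a,b,w]),None,fx=.73,fy=.73))
E
```

```text
time: 21.4
ee_pos: [496.7, 306.8, 270.5]
eef_rot: [0.706, -0.706, 0.034, -0.034]
contact_force: [0.4, -0.2, -0.8]
width: 0.467
```

View pics/f1.png

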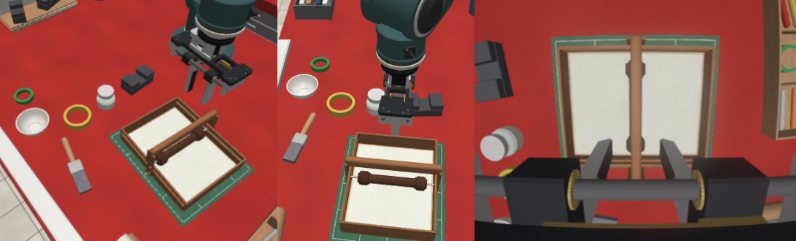

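Picture 10: the tray stands on the mat, squarely within the green border. In the wrist view the rod's knobs are centred under the handle, the gripper is clear and the bystanders are in place. Handing in.

```bash
python3 - <<'E'
from station import *
print(sense()["time"],sense()["contact_force"]); print(close_job())
E
```

```text
21.55 [-0.90023996  0.30150047  0.26661287]
the job is handed in; nothing more can be done
None
```

The tray is on the mat with the rod under its handle, the gripper is clear, and the job was handed in at 21.6 s. No verdict is reported, so the results below are from my own checks.

**What I did:** The moves cannot tilt the tool, so I used inertia instead of tilting. I lifted the tray by its handle and shifted it along its long way in two short moves, so the rod ended up under the handle. I then turned the tray about 90° so the carry ran across the rod's direction, turned it on to line up with the mat, set it down gently and let go.

**Last checks:**
- **Hold in the air:** the rod read about 14 mm from the middle or less at every check over about 12 s in the air.
- **Rod at the end:** it read 0.3 mm from the middle after release, and the final pictures show it still under the handle.
- **Position on the mat:** just before lowering, the tray was within about 4 mm of the mat's centre and 0.5° of its direction. The two fixed cameras disagreed with each other by up to 9 mm in x. At the pick-up they were off by 6–10 mm in y from the wrist camera.
- **Set-down:** the force reading was about 13 N at its highest, roughly 20 N on the mat with the tray's weight added.
- **Everything else:** the bystanders looked unmoved in the last picture; I did not measure them again.

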